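# Free the clamped keeper and take the wire spool off its spindle

### The arm

A 7-joint arm with a two-finger parallel gripper is mounted at the origin on a cart in front of the work surface, level with it; the furniture and walls round the work are solid. World frame = base frame: x ahead of the robot, y to its left, z up, the work surface at z = 0. Lengths are in m, angles in rad, forces in N, time in s.
With the tool pointing down it reaches from about 0.425 to 0.875 m from the base axis. Payload 4.7 kg.
Tool frame: the origin (TCP) lies midway between the tips of the shut fingers; the grasp point (between the pads) lies r.grip_depth behind it (r.grip_depth is the distance from the TCP to the grasp point, in m); z points along the fingers, y is the line along which they close (so a half turn about z gives the same grasp; the last joint's range is limited). The gripper opens to 87 mm and grips with 3 to 60 N. Pads are 19 mm wide; open, the fingers measure 117 mm over their backs; the gripper's body (75 mm by 190 mm) begins 51 mm behind the grasp point.
Start: joints at [-1.157, 0.321, -0.07, 1.45, 0.023, 1.371, -0.057], TCP at [0.253, 0.599, 0.223] pointing down, gripper open.
Joint ranges: [-2.86, 2.86], [-0.3, 2.09], [-1.38, 1.24], [0.06, 2.45], [-1.56, 4.7], [0.09, 2.05], [-2.69, 2.69]. Speed limits (rad/s): [2.57, 2.57, 3.14, 3.14, 3.14, 3.14, 3.14].

### API

Orientations are given as a unit quaternion [x, y, z, w].
In Python, from workcell import r, viewer, finish_job gives the robot as it stands. The module is installed in compiled form; this text tells all that it offers.
- The arm moves only by the tool carry_out, never from a script. Its argument "steps" is a list of rows, each a list of 6 numbers: the shift along the tool's x, y, z normalised to -1 to 1, where 1 is 800 mm, then the turn, a rotation vector about the tool's x, y, z normalised to -1 to 1, where 1 is 90 degrees. A call has 1 to 5 rows; each row is the pose to reach, as a shift and turn from the pose commanded when the call began, along the tool's axes at that moment; what a row does not reach only later rows make up. A row lasts 1/10 s, in which the tool goes at most 50 mm and 8.59 degrees, less where a joint would pass 70% of its speed; a pose out of reach is approached as far as the arm can. A call with a number of a shift or a turn outside -1 to 1 is refused whole. A call with a gripper value outside its range is refused whole. "jaw" is the opening, from -1 (shut) to 1 (fully open), set as the call begins (left out, the last holds). The fingers move at their own pace and stop on an object; "newtons" is the grip in N (left out, the last holds). Time passes only in rows, so rows that repeat a pose let the fingers close. It gives the time, the measured TCP pose, the force, the opening and the grip force at its end, in the units of the state.
- r.observe(): the state, without advancing time (a new reading comes with each control period).
- viewer.read_camera(name): name is "scene" or "top" or "wrist"; returns the picture (384x512x3 uint8, red, green, blue); there is no depth.
- viewer.camera_model(name): a dict with "intrinsics" (3x3 intrinsics, pixels), "T" (4x4, takes a point from camera to world coordinates); the wrist camera has in their place "hand_eye" (4x4, takes a point from camera to tool coordinates, whose origin is the TCP and whose axes are the flange's). Camera axes: x right, y down, z forward; pixel columns grow to the right and rows downward; lengths in m; the calibration is good to about 2 mm. A picture is of the moment at which its call begins: read the wrist's pose just before it. camera_model takes no time and is no camera call.
- finish_job(): hands the job in; it is judged then, once.
The state is a dict: "time_s": time; "qpos": joint angles; "qvel": joint speeds; "joint_torque": joint torques, N m; "position": TCP position; "ee_rot": TCP orientation; "contact_force": force on the tool from outside, world axes, zero at the start; "torque": the same for the moment, N m; "grip_width": finger opening in m; "grasp_force": force on a finger pad.
Only numpy, scipy, OpenCV 4.12 (cv2) and the standard library are available. Lean on these libraries where they do the work, as an engineer would, in place of code of your own. Each camera call takes 0.05 s, during which the arm holds its last target. There are 200 camera calls.

### The job

The wire spool on the stand is held down by a forked keeper. Turn the keeper's clamp knob anticlockwise only until the clamp lets go (at most a quarter turn beyond, or its nut drops off; do not drag the keeper while it still bites), draw the keeper fully back, then lift the spool off its spindle and set it down upright in the flat tray without dropping it. Leave the keeper back and the clamp free, and do not disturb the solder reel, the paste tin or the purple circuit board.

Things in the scene. Friction and masses are not known exactly. Their poses are not given: they have to be found in the camera images.
- stand: Grey base plate 225 x 70 x 12 mm fixed to the table. Origin at its underside (3 mm above the table) below the knob's axis when the keeper is fully forward; x points along the rail to the spindle, which stands at x = 80 mm; the plate runs from x = -110 to 115 mm, y = -35 to 35 mm. The spool rests on a round black boss (44 mm wide) whose top is 20 mm above the stand's origin.
- spindle_tip (a point): Top of the upright steel spindle (11 mm thick), 76 mm above the stand's origin; the spindle rises 56 mm above the boss. z up.
- rail: Aluminium rail 24 mm wide, top 30 mm above the stand's origin, fixed to the stand, same origin and axes as the stand; the keeper slides on it.
- keeper (a joint): Travel of the keeper (dark steel carriage 50 x 50 mm, top 69 mm above the stand's origin, with a flat steel fork) along the stand's -x, m: near 0 = forward, fork over the spool; 0.058 = fully back against its stop. Above 0.046 the fork is well clear of the spool. Slides with about 2 N when free.
- keeper_tip (a point): Middle of the fork's open end, 66 mm above the stand's origin; the fork (prongs 9 mm wide, slot 16 mm, 6 mm thick) lies 3 mm above the spool; it is 95 mm ahead (+x of the stand) of the knob's axis and moves with the keeper.
- knob_grip (a point): Middle of the black wing bar of the clamp knob, on its upright axis, 95 mm above the stand's origin. Bar 46 mm long along the point's x, 13 mm thick along y, 20 mm high. It rides on the keeper; anticlockwise from above loosens. The clamp lets go after 0.8 to 3.2 rad, different each time: until then the keeper resists a pull (over 15 N at the start, less as it loosens); turning takes up to 0.6 N m.
- shoe: Hidden clamp shoe inside the keeper, under the knob and turning with it; it presses on the rail while clamped (friction holds the keeper) and rises 1 mm per radian of knob once it has let go. Its origin is on the knob's axis, within 3 mm of the stand's origin in height.
- spool: Spool of copper wire: two grey flanges 54 mm across and 4 mm thick, winding 47 mm across, 40 mm high, bore 18 mm, about 0.25 kg. Origin at the centre of its underside; z is its axis. It sits on the boss round the spindle.
- tray: Flat aluminium tray 150 x 150 mm with a rim 11 mm high, walls and floor 3 mm thick, fixed to the table. Origin at the centre of its underside.
- solder_reel: Bystander: blue and white solder reel, 60 mm across, 38 mm high; origin at the centre of its underside.
- paste_tin: Bystander: round dark tin, 53 mm across, 20 mm high; origin at the centre of its underside.
- dev_board: Bystander: purple circuit board on short feet, 62 x 56 x 21 mm; origin at the centre of its underside.
There are look-alikes about, which are no part of the job. There is more than one size of the spool; the job needs the largest.

How it is judged:
On the way, in this order (a step that is already met when the one before it is completed fails the run):
1. the clamp has let go: its shoe no longer grips the rail (contact force between shoe and rail below 2 N), for 0.2 s.
2. the keeper is drawn back, clear of the spool (value of joint keeper above 0.046 m), for 0.2 s.
3. the spool is lifted off over the spindle's top (z of spool in the frame of spindle_tip above 0 m), for 0.05 s.
At the end, for the whole second after the job is handed in: The spool stands upright (within 0.1 rad) and at rest on the floor of the tray, inside its rim; the keeper is still back (more than 46 mm) and the clamp free (x of spool in the frame of tray between -0.06 and 0.06 m and y of spool in the frame of tray between -0.06 and 0.06 m and z of spool in the frame of tray below 0.006 m and angle between spool's own z axis and vertical below 0.1 rad and linear speed of spool below 0.02 m/s and value of joint keeper above 0.046 m and contact force between shoe and rail below 2 N); the robot touches nothing.
It fails at once if the knob is backed off more than a quarter turn (1.75 rad with margin) past letting go (z of shoe in the frame of stand above 0.00175 m).
It fails at once if the keeper is dragged (more than 12 mm) while the clamp still bites (distance of keeper_tip from where it was at the start of the episode above 0.012 m and contact force between shoe and rail above 6 N).
It fails at once if the spool is dropped (falls free over more than about 13 mm) (linear speed of spool above 0.5 m/s and contact force between the fingers and spool below 0.1 N).
It fails at once if the solder reel, the paste tin or the circuit board is disturbed (moved over 20 mm) (distance of any of solder_reel, paste_tin, dev_board from where it was at the start of the episode above 0.02 m).
It also fails if it takes over 69 s, if anything falls off the work surface, if the arm or the gripper's body presses on something with over 40 N, if the wrist force passes 120 N, or if a joint passes its speed limit or range.

## Working session

There is one attempt and no reset: what is moved stays moved. The work goes in short steps, Python scripts to look and compute and a tool call to move; the robot and the scene stay as the last step left them, time stands still between calls to the robot, and variables do not carry over. Pictures are saved under pics/ and viewed, at most 12 in all, crops included, and the job is handed in when it is done.

Besides the shell and the picture viewer there is one more tool, called as name(argument=value, ...), one argument or row to a line, values as JSON. carry_out: Moves the arm, as the interface text tells. Its arguments: {"type":"object","properties":{"steps":{"type":"array"},"jaw":{"type":"number"},"newtons":{"type":"number"}},"required":["steps"]}

```bash
mkdir -p pics; cat > h.py <<'E'
import numpy as np, cv2
from workcell import r, viewer, finish_job
from scipy.spatial.transform import Rotation as R
def snap(name,fn=None):
    o=r.observe(); im=viewer.read_camera(name); m=viewer.camera_model(name)
    K=np.array(m["intrinsics"])
    if name=="wrist":
        T=np.eye(4);T[:3,:3]=R.from_quat(o["ee_rot"]).as_matrix();T[:3,3]=o["position"];T=T@np.array(m["hand_eye"])
    else: T=np.array(m["T"])
    if fn: cv2.imwrite("pics/"+fn,im[:,:,::-1])
    np.savez("pics/"+(fn or name)+".npz",im=im,K=K,T=T)
    return im,K,T
def ray(K,T,p):
    d=T[:3,:3]@np.linalg.inv(K)@np.array([p[0],p[1],1.]); return T[:3,3],d/np.linalg.norm(d)
def atz(K,T,p,z):
    o,d=ray(K,T,p); return o+d*(z-o[2])/d[2]
def tri(views):
    A=np.zeros((3,3));b=np.zeros(3)
    for K,T,p in views:
        o,d=ray(K,T,p);P=np.eye(3)-np.outer(d,d);A+=P;b+=P@o
    x=np.linalg.solve(A,b)
    return x,[np.linalg.norm((np.eye(3)-np.outer(d,d))@(x-o)) for o,d in [ray(*v) for v in views]]
def proj(K,T,X):
    c=np.linalg.inv(T)@np.append(X,1); u=K@c[:3]; return u[:2]/u[2]
def load(fn):
    d=np.load("pics/"+fn+".npz");return d["im"],d["K"],d["T"]
E
python3 - <<'E'
from h import *
for n in ["scene","top"]:
    im,K,T=snap(n,n+"0.png"); print(n,K.round(1).tolist(),T.round(3).tolist())
print(r.observe(),r.grip_depth)
print(np.array(viewer.camera_model("wrist")["hand_eye"]).round(4).tolist())
a=[cv2.imread(f"pics/{n}0.png") for n in ("scene","top")]
E
```

```text
scene [[430.0, 0.0, 247.8], [0.0, 430.0, 191.9], [0.0, 0.0, 1.0]] [[0.78, -0.48, 0.402, 0.007], [-0.626, -0.59, 0.51, -0.525], [-0.008, -0.649, -0.761, 1.012], [0.0, 0.0, 0.0, 1.0]]
top [[483.3, 0.0, 260.9], [0.0, 483.3, 195.0], [0.0, 0.0, 1.0]] [[0.011, -0.995, 0.096, 0.344], [-1.0, -0.012, -0.017, 0.105], [0.018, -0.096, -0.995, 1.42], [0.0, 0.0, 0.0, 1.0]]
{'time_s': 0.1, 'qpos': array([-1.15689658,  0.32176858, -0.07009327,  1.4515789 ,  0.02261542,
        1.37077511, -0.05689539]), 'qvel': array([ 5.92618034e-05, -2.85385805e-03, -7.15486147e-04, -3.95155812e-03,
       -1.61651908e-04, -9.91228173e-04, -1.57369700e-03]), 'joint_torque': array([ 1.90141253e-05, -4.92571664e+01, -4.05505691e-01, -3.13400888e+01,
       -6.40696893e-02,  3.95787566e-02,  7.57297380e-05]), 'position': array([0.25285229, 0.59826102, 0.22154515]), 'ee_rot': array([ 1.98549451e-01,  9.80090484e-01, -8.62990492e-04, -1.21066563e-04]), 'contact_force': array([-0.17684852, -0.53429033, -0.60948155]), 'torque': array([ 0.02840701, -0.04594283,  0.06317248]), 'grasp_force': 0.0, 'grip_width': 0.08701469587503759} 0.0187
[[-0.0012, -0.9518, -0.3068, 0.0843], [1.0, -0.0011, -0.0006, 0.0003], [0.0003, -0.3068, 0.9518, -0.1619], [0.0, 0.0, 0.0, 1.0]]
```

View pics/scene0.png

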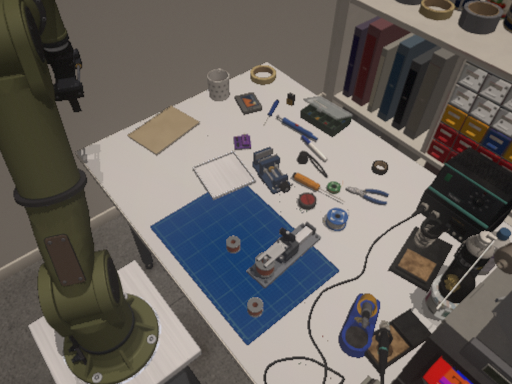

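View pics/top0.png

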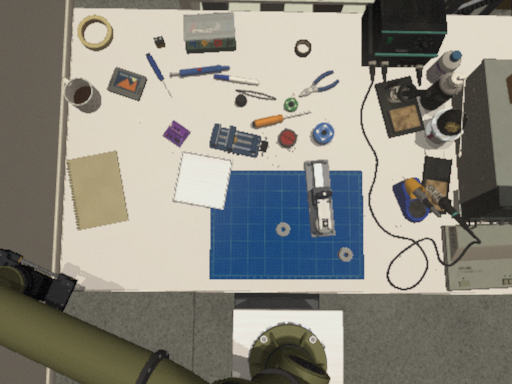

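Top view: the stand is at (320,198), with the spool at its near end (322,222). Loose look-alike spools sit at (283,229) and (346,254), and the tray is at (203,180). The solder reel is at (322,133), the tin at (288,138) and the purple board at (176,133). The spool under the fork on the stand fits the description. I'll confirm that in an enlarged crop.

```bash
python3 - <<'E'
from h import *
im,K,T=load("top0.png"); 
for n,p,z in [("stand",(320,198),.05),("spool",(322,222),.06),("tray",(203,180),.0),("reel",(322,133),.03),("tin",(288,138),.02),("board",(176,133),.02),("l1",(283,229),.03),("l2",(346,254),.03)]: print(n,atz(K,T,p,z).round(3))
a=cv2.resize(im[150:245,275:365,::-1],None,fx=6,fy=6,interpolation=cv2.INTER_CUBIC)[:560]
im2,_,_=load("scene0.png")
b=cv2.resize(im2[215:325,215:335,::-1],None,fx=5,fy=5,interpolation=cv2.INTER_CUBIC)
cv2.imwrite("pics/cropA.png",cv2.resize(a,None,fx=1,fy=1)); cv2.imwrite("pics/cropB.png",b); print(a.shape,b.shape)
c=np.zeros((560,800,3),np.uint8); a=cv2.resize(a,(380,395)); c[:395,:380]=a; b=cv2.resize(b,(420,385)); c[:385,380:]=b
cv2.imwrite("pics/cropAB.png",c[:400])
E
```

```text
stand [ 0.47  -0.088  0.05 ]
spool [ 0.401 -0.092  0.06 ]
tray [0.524 0.252 0.   ]
reel [ 0.663 -0.096  0.03 ]
tin [0.649 0.003 0.02 ]
board [0.659 0.332 0.02 ]
l1 [0.381 0.016 0.03 ]
l2 [ 0.311 -0.165  0.03 ]
(560, 540, 3) (550, 600, 3)
```

View pics/cropAB.png

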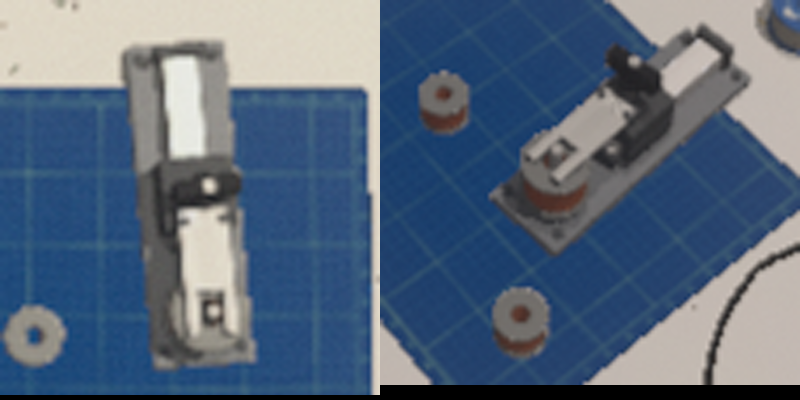

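The largest spool is the one on the stand under the fork: crop left (212,320), right (555,175). The two loose ones are smaller. Next I'll triangulate coarsely and work out the first move.

```bash
cat >> h.py <<'E'
def rel(dx,yaw=None):
    """move row to tcp dx(world), tool pointing straight down with tool-x yaw (rad)"""
    o=r.observe(); Rm=R.from_quat(o["ee_rot"])
    s=Rm.inv().apply(np.array(dx)-o["position"])/.8
    w=[0,0,0]
    if yaw is not None:
        c,s_=np.cos(yaw),np.sin(yaw); G=R.from_matrix(np.array([[c,s_,0],[s_,-c,0],[0,0,-1]]))
        w=(Rm.inv()*G).as_rotvec()/(np.pi/2)
    return np.r_[s,w].round(4)
E
python3 - <<'E'
from h import *
_,K,T=load("top0.png");_,K2,T2=load("scene0.png")
k,e=tri([(K,T,(324.7,193.7)),(K2,T2,(287.6,232.7))]);print("knob",k.round(4),e)
s,e=tri([(K,T,(325.2,223.5)),(K2,T2,(266.4,257.9))]);print("tip",s.round(4),e)
# wrist view: camera aim; place camera looking at stand centre from above
H=np.array(viewer.camera_model("wrist")["hand_eye"])
yaw=np.deg2rad(79)
for z in (.25,.30):
  c,s_=np.cos(yaw),np.sin(yaw); G=np.array([[c,s_,0],[s_,-c,0],[0,0,-1]])
  o=G@H[:3,3]; d=G@H[:3,2]; 
  P=np.array([.44,-.095,.09]); t=(P[2]-(z+o[2]))/d[2]
  tcp=P-(o+d*t); tcp[2]=z; print("tcp",tcp.round(3),"row",rel(tcp,yaw),"cam h",t)
print(viewer.camera_model("wrist")["intrinsics"])
E
```

```text
knob [ 0.476  -0.0918  0.1111] [np.float64(0.00018420809676352595), np.float64(0.00018420809676359526)]
tip [ 0.3977 -0.0989  0.0787] [np.float64(0.0017493144100850363), np.float64(0.0017493144100849708)]
tcp [ 0.444 -0.076  0.25 ] row [-5.477e-01 -6.835e-01 -3.430e-02 -9.000e-04  8.000e-04  8.677e-01] cam h 0.33825319177470353
tcp [ 0.447 -0.06   0.3  ] row [-5.436e-01 -6.639e-01 -9.690e-02 -9.000e-04  8.000e-04  8.677e-01] cam h 0.3907862214073838
[[277.040527     0.         255.86767501]
 [  0.         277.040527   185.42499995]
 [  0.           0.           1.        ]]
```

```bash
python3 - <<'E'
from h import *
print(rel([.45,.3,.28],np.deg2rad(125)))
E
```

```text
[-0.3721 -0.2476 -0.0726 -0.0011  0.0004  0.3566]
```

carry_out(
  steps=[
    [-0.37,-0.25,-0.07,0,0,0.36],
    [-0.37,-0.25,-0.07,0,0,0.36],
    [-0.37,-0.25,-0.07,0,0,0.36],
    [-0.37,-0.25,-0.07,0,0,0.36],
    [-0.37,-0.25,-0.07,0,0,0.36],
  ],
)

```text
time_s: 0.6
position: [0.3884, 0.3897, 0.2613]
ee_rot: [0.465, 0.885, -0.0, -0.0]
contact_force: [0.8, -0.7, 0.5]
grip_width: 0.0867
grasp_force: 0.0
```

```bash
python3 - <<'E'
from h import *
print(rel([.447,-.066,.28],np.deg2rad(79)), r.observe()["qpos"])
E
```

```text
[-5.107e-01 -2.628e-01 -2.330e-02 -2.000e-04  1.000e-04  5.062e-01] [-0.95089285  0.0906689   0.12404895  1.64833919 -0.01140009  1.40361758
 -0.22235458]
```

carry_out(
  steps=[
    [-0.51,-0.263,-0.023,0,0,0.506],
    [-0.51,-0.263,-0.023,0,0,0.506],
    [-0.51,-0.263,-0.023,0,0,0.506],
    [-0.51,-0.263,-0.023,0,0,0.506],
    [-0.51,-0.263,-0.023,0,0,0.506],
  ],
)

```text
time_s: 1.1
position: [0.4197, 0.1419, 0.2711]
ee_rot: [0.758, 0.652, 0.0, -0.0]
contact_force: [0.6, -0.1, 0.7]
grip_width: 0.087
grasp_force: 0.0
```

```bash
python3 - <<'E'
from h import *
print(rel([.447,-.066,.28],np.deg2rad(79)), r.observe()["qpos"])
E
```

```text
[-2.518e-01  7.270e-02 -1.120e-02 -1.000e-04 -2.000e-04  2.640e-02] [-0.73922012 -0.16299746  0.3146348   1.8644772   0.05042225  1.43242898
 -0.58599611]
```

carry_out(
  steps=[
    [-0.252,0.073,-0.011,0,0,0.026],
    [-0.252,0.073,-0.011,0,0,0.026],
    [-0.252,0.073,-0.011,0,0,0.026],
    [-0.252,0.073,-0.011,0,0,0.026],
    [-0.252,0.073,-0.011,0,0,0.026],
  ],
  jaw=-0.1,
)

```text
time_s: 1.6
position: [0.4485, -0.0706, 0.2805]
ee_rot: [0.773, 0.635, 0.0, 0.001]
contact_force: [0.1, -1.2, 0.3]
grip_width: 0.0549
grasp_force: 0.0
```

```bash
python3 - <<'E'
from h import *
print(r.observe()["position"],r.observe()["qpos"])
im,K,T=snap("wrist","w1.png")
cv2.imwrite("pics/w1b.png",cv2.resize(im[:,:,::-1],(800,600),interpolation=cv2.INTER_CUBIC))
E
```

```text
[ 0.44850055 -0.07061209  0.28049692] [-0.5693958  -0.17809352  0.59126388  1.83627101  0.10074881  1.45309266
 -0.19232282]
```

View pics/w1b.png

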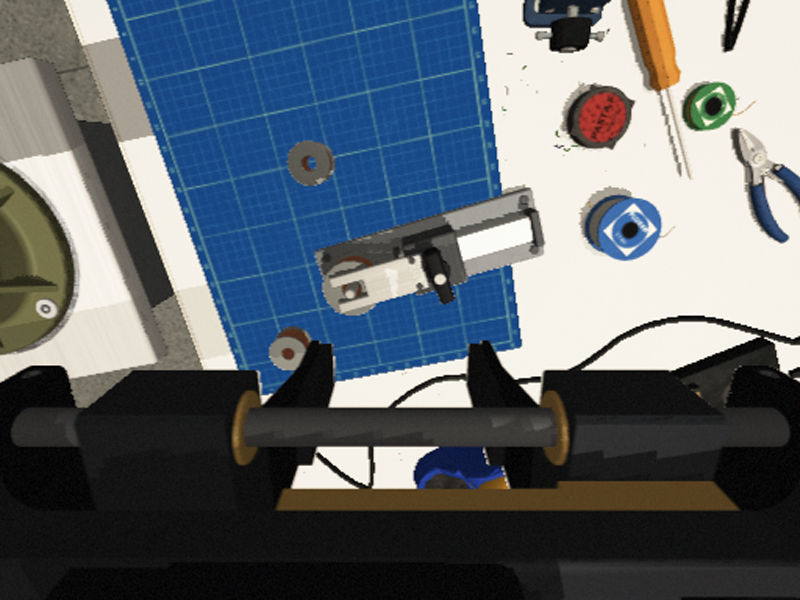

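The wrist view shows the knob bar from (431,250) to (447,300), its centre stud at (440,280), and the spindle tip at (350,288). I'll enlarge that region for precise pixels.

```bash
python3 - <<'E'
from h import *
im,K,T=load("w1.png")
cv2.imwrite("pics/w1c.png",cv2.resize(im[115:210,195:355,::-1],None,fx=5,fy=5,interpolation=cv2.INTER_CUBIC))
E
```

```text
(no output)
```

View pics/w1c.png

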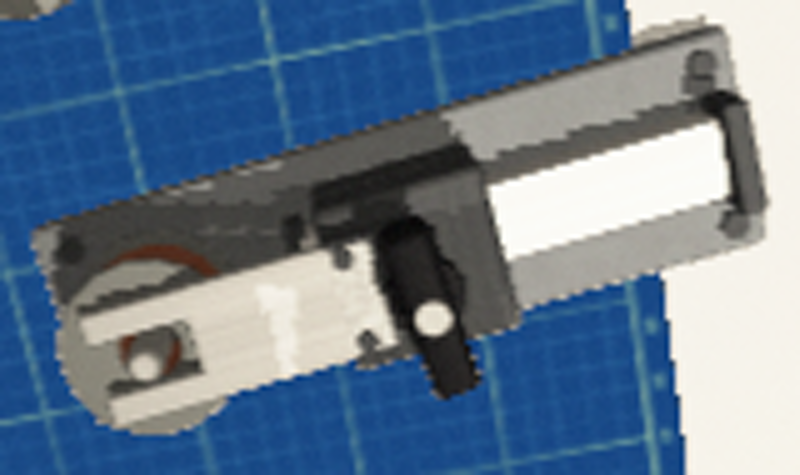

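```bash
python3 - <<'E'
from h import *
_,Kt,Tt=load("top0.png");_,Ks,Ts=load("scene0.png")
im,K,T=load("w1.png")
c=lambda p:(195+(p[0]-2)/5,115+(p[1]-2)/5)
A=atz(K,T,c((35,235)),.015);B=atz(K,T,c((725,28)),.015);d=A-B
print("corners",A.round(4),B.round(4),np.linalg.norm(d),"yaw",np.degrees(np.arctan2(d[1],d[0])))
for n,w,t,s in [("stud",(434,318),(324.7,193.7),(287.6,232.7)),("tip",(146,365),(325.2,223.5),(266.4,257.9))]:
    x,e=tri([(K,T,c(w)),(Kt,Tt,t),(Ks,Ts,s)]);print(n,x.round(4),np.round(e,4)); print(atz(K,T,c(w),x[2]).round(4))
    print("wrist+top",tri([(K,T,c(w)),(Kt,Tt,t)])[0].round(4),"wrist+scene",tri([(K,T,c(w)),(Ks,Ts,s)])[0].round(4))
for a,b in [((383,250),(436,395)),((430,235),(478,375))]:
    d=atz(K,T,c(b),.108)-atz(K,T,c(a),.108);print("bar yaw",np.degrees(np.arctan2(d[1],d[0])))
yaw=np.arctan2((A-B)[1],(A-B)[0])
Rz=np.array([[np.cos(yaw),-np.sin(yaw)],[np.sin(yaw),np.cos(yaw)]])
# corner A = (115, -35 or 35), B=(-110,..)
for s in(-.035,.035): print(s,(A[:2]-Rz@[.115,s]).round(4),(B[:2]-Rz@[-.11,s]).round(4))
E
```

```text
corners [ 0.3631 -0.0673  0.015 ] [ 0.5832 -0.0461  0.015 ] 0.22114187564805954 yaw -174.51301570085948
stud [ 0.4772 -0.0909  0.1086] [0.0013 0.0015 0.0005]
[ 0.4782 -0.09    0.1086]
wrist+top [ 0.4784 -0.0948  0.0923] wrist+scene [ 0.4779 -0.0901  0.1076]
tip [ 0.3982 -0.0983  0.0767] [0.0008 0.002  0.0018]
[ 0.3986 -0.0975  0.0767]
wrist+top [ 0.3968 -0.0999  0.0678] wrist+scene [ 0.3993 -0.0982  0.0765]
bar yaw -80.77867131447323
bar yaw -81.3085363708362
-0.035 [ 0.4809 -0.0911] [ 0.477  -0.0915]
0.035 [ 0.4742 -0.0214] [ 0.4703 -0.0218]
```

```bash
python3 - <<'E'
from h import *
print(rel([.478,-.0905,.13],np.deg2rad(99)),rel([.478,-.0905,.081],np.deg2rad(99)))
E
```

```text
[-0.0192  0.0411  0.1879  0.0005  0.0003 -0.2233] [-0.0191  0.041   0.2492  0.0005  0.0003 -0.2233]
```

carry_out(
  steps=[
    [-0.019,0.041,0.188,0,0,-0.223],
    [-0.019,0.041,0.188,0,0,-0.223],
    [-0.019,0.041,0.188,0,0,-0.223],
    [-0.019,0.041,0.188,0,0,-0.223],
    [-0.019,0.041,0.188,0,0,-0.223],
  ],
)

```text
time_s: 2.15
position: [0.4773, -0.0837, 0.1289]
ee_rot: [0.646, 0.763, -0.001, -0.001]
contact_force: [0.0, 0.3, 0.1]
grip_width: 0.0389
grasp_force: 0.0
```

```bash
python3 - <<'E'
from h import *
print(rel([.478,-.0905,.081],np.deg2rad(99)), r.observe()["qpos"].round(2))
im,K,T=snap("wrist","w2.png")
cv2.imwrite("pics/w2c.png",cv2.resize(im[60:300,130:380,::-1],None,fx=2.4,fy=2.4,interpolation=cv2.INTER_CUBIC))
print(proj(K,T,[.478,-.0905,.108]))
E
```

```text
[-0.0086 -0.0003  0.0599 -0.0022 -0.0001  0.005 ] [-0.57  0.03  0.71  1.99 -0.02  1.13  0.31]
[254.85487511 227.99214489]
```

View pics/w2c.png

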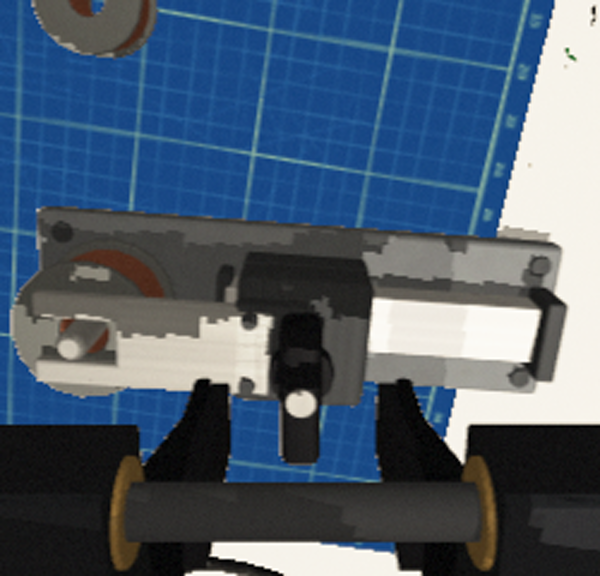

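The stud is at crop (300,404), which is full-frame (255,228), against a predicted (254.9,228.0). The bar lies along tool x. The position is confirmed, so I'll go down.

```bash
python3 - <<'E'
from h import *
print(r.observe()["position"].round(4),rel([.478,-.0905,.081],np.deg2rad(99)))
E
```

```text
[ 0.4787 -0.0838  0.1306] [-0.0081 -0.0022  0.062   0.0002 -0.0001  0.0052]
```

carry_out(
  steps=[
    [-0.008,-0.002,0.02,0,0,0.005],
    [-0.008,-0.002,0.04,0,0,0.005],
    [-0.008,-0.002,0.062,0,0,0.005],
    [-0.008,-0.002,0.062,0,0,0.005],
    [-0.008,-0.002,0.062,0,0,0.005],
  ],
)

```text
time_s: 2.7
position: [0.4791, -0.0909, 0.0821]
ee_rot: [0.649, 0.761, 0.001, 0.001]
contact_force: [0.5, -0.1, 0.1]
grip_width: 0.0393
grasp_force: 0.0
```

carry_out(
  steps=[
    [0,0,0,0,0,0],
    [0,0,0,0,0,0],
    [0,0,0,0,0,0],
    [0,0,0,0,0,0],
    [0,0,0,0,0,0],
  ],
  jaw=-1,
  newtons=50,
)

```text
time_s: 3.2
position: [0.4778, -0.0914, 0.0808]
ee_rot: [0.649, 0.76, 0.0, -0.0]
contact_force: [-2.3, 0.6, 6.5]
grip_width: 0.0201
grasp_force: 50.0
```

```bash
cat > st.py <<'E'
from h import *
o=r.observe(); q=o["ee_rot"]; 
print(o["time_s"].__round__(2),"p",o["position"].round(4),"yaw",round(np.degrees(2*np.arctan2(q[1],q[0])),1),"F",o["contact_force"].round(1),"M",o["torque"].round(2),"w",round(o["grip_width"],4),"g",round(o["grasp_force"],1),"q",o["qpos"].round(2))
E
python3 st.py
```

```text
3.2 p [ 0.4778 -0.0914  0.0808] yaw 99.0 F [-2.3  0.6  6.5] M [0.02 0.61 0.05] w 0.0201 g 50.0 q [-0.55  0.11  0.72  2.04 -0.08  1.03  0.37]
```

The width reads 20 mm but the bar is 13 mm thick, so the tips are probably on the hub under the bar. I'll open, rise 9 mm and grip again.

carry_out(
  steps=[
    [0,0,0,0,0,0],
    [0,0,0,0,0,0],
    [0,0,-0.011,0,0,0],
    [0,0,-0.011,0,0,0],
    [0,0,-0.011,0,0,0],
  ],
  jaw=-0.3,
)

```text
time_s: 3.7
position: [0.478, -0.0914, 0.0893]
ee_rot: [0.649, 0.76, 0.0, 0.0]
contact_force: [0.7, 0.8, -0.2]
grip_width: 0.0303
grasp_force: 0.0
```

carry_out(
  steps=[
    [0,0,0,0,0,0],
    [0,0,0,0,0,0],
    [0,0,0,0,0,0],
    [0,0,0,0,0,0],
    [0,0,0,0,0,0],
  ],
  jaw=-1,
  newtons=55,
)

```text
time_s: 4.2
position: [0.4778, -0.0916, 0.0893]
ee_rot: [0.649, 0.76, 0.0, 0.0]
contact_force: [-1.9, -0.8, 5.1]
grip_width: 0.0127
grasp_force: 55.5
```

```bash
python3 st.py
```

```text
4.2 p [ 0.4778 -0.0916  0.0893] yaw 99.0 F [-1.9 -0.8  5.1] M [-0.07  0.33 -0.07] w 0.0127 g 55.5 q [-0.55  0.09  0.72  2.03 -0.07  1.04  0.36]
```

carry_out(
  steps=[
    [0,0,0,0,0,-0.09],
    [0,0,0,0,0,-0.18],
    [0,0,0,0,0,-0.27],
    [0,0,0,0,0,-0.36],
    [0,0,0,0,0,-0.44],
  ],
)

```text
time_s: 4.7
position: [0.4787, -0.091, 0.0893]
ee_rot: [0.351, 0.936, 0.001, 0.001]
contact_force: [1.4, 1.9, 1.8]
grip_width: 0.0128
grasp_force: 55.6
```

```bash
python3 st.py
```

```text
4.7 p [ 0.4787 -0.091   0.0893] yaw 138.9 F [1.4 1.9 1.8] M [ 0.24 -0.29 -0.04] w 0.0128 g 55.6 q [-0.51  0.09  0.68  2.03 -0.07  1.04  1.05]
```

carry_out(
  steps=[
    [-0.0026,0.0027,0,0,0,0],
    [-0.0026,0.0027,0,0,0,0],
    [-0.0026,0.0027,0,0,0,0],
  ],
)

```text
time_s: 5.0
position: [0.4803, -0.0909, 0.0892]
ee_rot: [0.354, 0.935, 0.0, -0.001]
contact_force: [-3.0, 0.5, 7.5]
grip_width: 0.0126
grasp_force: 55.9
```

```bash
python3 st.py
```

```text
5.0 p [ 0.4803 -0.0909  0.0892] yaw 138.5 F [-3.   0.5  7.5] M [0.17 0.61 0.05] w 0.0126 g 55.9 q [-0.51  0.1   0.68  2.02 -0.07  1.05  1.05]
```

carry_out(
  steps=[
    [0.0026,-0.0027,0,0,0,-0.06],
    [0.0026,-0.0027,0,0,0,-0.13],
    [0.0026,-0.0027,0,0,0,-0.19],
    [0.0026,-0.0027,0,0,0,-0.25],
  ],
)

```text
time_s: 5.4
position: [0.4789, -0.0905, 0.0893]
ee_rot: [0.163, 0.987, 0.001, 0.001]
contact_force: [1.3, 2.7, 2.5]
grip_width: 0.0123
grasp_force: 55.8
```

```bash
python3 st.py
```

```text
5.4 p [ 0.4789 -0.0905  0.0893] yaw 161.2 F [1.3 2.7 2.5] M [ 0.48 -0.32 -0.03] w 0.0123 g 55.8 q [-0.49  0.09  0.65  2.03 -0.07  1.04  1.44]
```

carry_out(
  steps=[
    [-0.0045,0.002,0,0,0,0],
    [-0.0091,0.0041,0,0,0,0],
    [-0.0091,0.0041,0,0,0,0],
    [-0.0091,0.0041,0,0,0,0],
  ],
)

```text
time_s: 5.8
position: [0.4858, -0.0899, 0.0892]
ee_rot: [0.165, 0.986, 0.001, -0.0]
contact_force: [-1.0, 2.1, 6.0]
grip_width: 0.0127
grasp_force: 56.0
```

```bash
python3 st.py
```

```text
5.8 p [ 0.4858 -0.0899  0.0892] yaw 161.0 F [-1.   2.1  6. ] M [0.46 0.27 0.03] w 0.0127 g 56.0 q [-0.49  0.11  0.65  2.01 -0.08  1.05  1.44]
```

The pull is now near 2 N, so it is free or almost free. I'll turn 0.6 rad more, which stays under a quarter turn past even if it let go at 0.8 rad.

carry_out(
  steps=[
    [0,0,0,0,0,-0.08],
    [0,0,0,0,0,-0.16],
    [0,0,0,0,0,-0.24],
    [0,0,0,0,0,-0.32],
    [0,0,0,0,0,-0.38],
  ],
)

```text
time_s: 6.3
position: [0.4859, -0.089, 0.0892]
ee_rot: [-0.134, 0.991, 0.001, 0.0]
contact_force: [-1.4, 4.4, 6.1]
grip_width: 0.0126
grasp_force: 56.0
```

```bash
python3 st.py; python3 -c "
from h import *
p=r.observe()['position']
for L in (.003,.03,.055): print(rel(p+L*np.array([.9954,.0956,0])))"
```

```text
6.3 p [ 0.4859 -0.089   0.0892] yaw 195.4 F [-1.4  4.4  6.1] M [ 0.94  0.35 -0.03] w 0.0126 g 56.0 q [-0.45  0.11  0.61  2.01 -0.07  1.05  2.04]
[-0.0037 -0.0006  0.      0.      0.      0.    ]
[-0.0369 -0.0065  0.      0.      0.      0.    ]
[-0.0677 -0.0119  0.      0.      0.      0.    ]
```

carry_out(
  steps=[
    [-0.001,0,0,0,0,0],
    [-0.002,0,0,0,0,0],
    [-0.003,-0.0005,0,0,0,0],
    [-0.004,-0.0007,0,0,0,0],
    [-0.004,-0.0007,0,0,0,0],
  ],
)

```text
time_s: 6.8
position: [0.4888, -0.0888, 0.0892]
ee_rot: [-0.132, 0.991, 0.001, -0.0]
contact_force: [-1.5, 3.7, 6.8]
grip_width: 0.0125
grasp_force: 56.1
```

```bash
python3 st.py
```

```text
6.8 p [ 0.4888 -0.0888  0.0892] yaw 195.2 F [-1.5  3.7  6.8] M [0.82 0.46 0.02] w 0.0125 g 56.1 q [-0.44  0.12  0.61  2.   -0.08  1.05  2.04]
```

The clamp is free: 3 mm of travel at a steady 1.5 N. Now I'll draw the keeper back.

carry_out(
  steps=[
    [-0.012,-0.002,0,0,0,0],
    [-0.024,-0.004,0,0,0,0],
    [-0.036,-0.006,0,0,0,0],
    [-0.048,-0.0085,0,0,0,0],
    [-0.06,-0.0105,0,0,0,0],
  ],
)

```text
time_s: 7.3
position: [0.5371, -0.0842, 0.0892]
ee_rot: [-0.132, 0.991, 0.001, -0.001]
contact_force: [-13.5, 1.6, 10.4]
grip_width: 0.0126
grasp_force: 56.4
```

```bash
python3 st.py
```

```text
7.3 p [ 0.5371 -0.0842  0.0892] yaw 195.2 F [-13.5   1.6  10.4] M [0.31 4.   0.02] w 0.0126 g 56.4 q [-0.43  0.23  0.6   1.89 -0.15  1.07  2.07]
```

carry_out(
  steps=[
    [0.003,0.0005,0,0,0,0],
    [0.003,0.0005,0,0,0,0],
  ],
)

```text
time_s: 7.5
position: [0.5359, -0.0844, 0.0892]
ee_rot: [-0.132, 0.991, 0.001, 0.001]
contact_force: [0.5, 5.7, 4.1]
grip_width: 0.0124
grasp_force: 56.2
```

carry_out(
  steps=[
    [0,0,0,0,0,0],
    [0,0,0,0,0,0],
    [0,0,-0.03,0,0,0],
    [0,0,-0.09,0,0,0],
    [0,0,-0.11,0,0,0],
  ],
  jaw=-0.2,
)

```text
time_s: 8.0
position: [0.5357, -0.0878, 0.18]
ee_rot: [-0.132, 0.991, -0.001, 0.002]
contact_force: [1.4, 0.8, 0.7]
grip_width: 0.0336
grasp_force: 0.0
```

```bash
python3 st.py; python3 - <<'E'
from h import *
y=np.deg2rad(-174.5)+np.pi  # tool y along stand y: tool x along stand x
for d in (0,180): print(rel([.45,-.093,.21],y+np.deg2rad(d)))
E
```

```text
8.0 p [ 0.5357 -0.0878  0.18  ] yaw 195.2 F [1.4 0.8 0.7] M [ 0.04  0.03 -0.  ] w 0.0336 g 0.0 q [-0.45  0.12  0.62  1.8  -0.07  1.24  2.02]
[ 1.0500e-01  2.1800e-02 -3.7900e-02 -2.8000e-03 -1.7000e-03 -1.8925e+00]
[ 0.105   0.0218 -0.0379 -0.0011  0.0019  0.1075]
```

```bash
python3 - <<'E'
from h import *
print(rel([.398,-.098,.15],np.deg2rad(185.5)))
E
```

```text
[ 0.1696  0.0329  0.0369 -0.0011  0.0019  0.1075]
```

carry_out(
  steps=[
    [0.17,0.033,0.0,0,0,0.108],
    [0.17,0.033,0.037,0,0,0.108],
    [0.17,0.033,0.037,0,0,0.108],
    [0.17,0.033,0.037,0,0,0.108],
    [0.17,0.033,0.037,0,0,0.108],
  ],
  jaw=1,
)

```text
time_s: 8.5
position: [0.3954, -0.0969, 0.1465]
ee_rot: [-0.048, 0.999, 0.0, -0.0]
contact_force: [-0.6, -1.0, 0.6]
grip_width: 0.0668
grasp_force: 0.0
```

```bash
python3 - <<'E'
from h import *
im,K,T=snap("wrist","w3.png"); im2,K2,T2=snap("top","t3.png")
a=cv2.resize(im[:,:,::-1],(480,360)); b=cv2.resize(im2[150:250,275:365,::-1],(324,360),interpolation=cv2.INTER_CUBIC)[:,:320]
cv2.imwrite("pics/w3b.png",np.hstack([a,b]))
print(rel([.398,-.098,.15],np.deg2rad(185.5)))
for z in (.063,.079): print(proj(K,T,[.398,-.098,z]))
E
python3 st.py
```

```text
[-0.0002 -0.0013 -0.0028 -0.0005  0.0007  0.0004]
[254.58865637 193.29200173]
[254.50977618 199.31322194]
8.6 p [ 0.3977 -0.097   0.1477] yaw 185.5 F [ 0.5 -0.1  1.3] M [0.03 0.01 0.01] w 0.0748 g 0.0 q [-0.48 -0.21  0.6   2.12  0.12  1.19  1.73]
```

View pics/w3b.png

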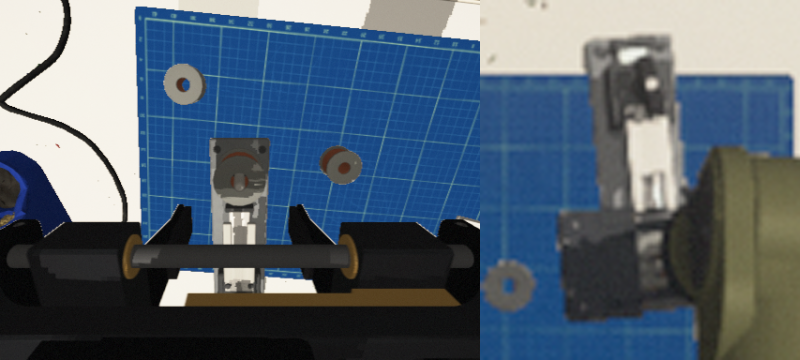

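The keeper is back: top crop shows the knob at (650,85). In the wrist view the spindle and spool are at (240,175) and clear of the fork. I'll enlarge for the spindle and flange.

```bash
python3 - <<'E'
from h import *
im,K,T=load("w3.png")
cv2.imwrite("pics/w3c.png",cv2.resize(im[140:240,200:310,::-1],None,fx=6,fy=6,interpolation=cv2.INTER_CUBIC))
E
```

```text
(no output)
```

View pics/w3c.png

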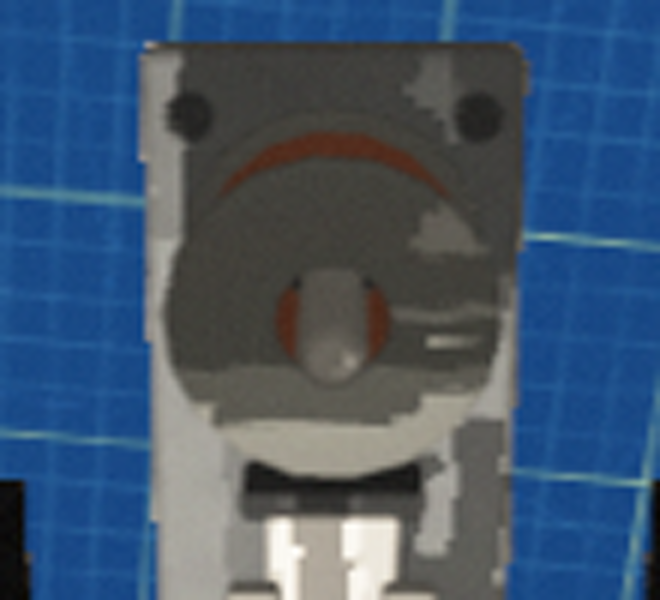

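The flange centre at (255.0,192.4) and spindle tip at (255,199.6) match predictions to within 1 mm. Going down to grasp.

carry_out(
  steps=[
    [0,-0.001,0.04,0,0,0],
    [0,-0.001,0.08,0,0,0],
    [0,-0.001,0.12,0,0,0],
    [0,-0.001,0.145,0,0,0],
    [0,-0.001,0.156,0,0,0],
  ],
)

```text
time_s: 9.1
position: [0.3967, -0.0979, 0.021]
ee_rot: [-0.049, 0.999, -0.001, -0.002]
contact_force: [-1.0, -0.3, -0.2]
grip_width: 0.0872
grasp_force: 0.0
```

carry_out(
  steps=[
    [0,0,0,0,0,0],
    [0,0,0,0,0,0],
  ],
)

```text
time_s: 9.3
position: [0.3981, -0.0977, 0.0233]
ee_rot: [-0.049, 0.999, -0.0, 0.001]
contact_force: [-0.5, 0.6, -0.0]
grip_width: 0.0874
grasp_force: 0.0
```

```bash
python3 st.py; python3 -c "
from h import *
print(rel([.398,-.098,.0225],np.deg2rad(185.5)))"
```

```text
9.3 p [ 0.3981 -0.0977  0.0233] yaw 185.6 F [-0.5  0.6 -0. ] M [0.04 0.03 0.  ] w 0.0874 g 0.0 q [-0.48  0.01  0.67  2.25 -0.    0.88  1.86]
[ 0.0002 -0.0004  0.001  -0.0006  0.0007  0.001 ]
```

Position reached within 0.3 mm. Closing.

carry_out(
  steps=[
    [0,0,0,0,0,0],
    [0,0,0,0,0,0],
    [0,0,0,0,0,0],
    [0,0,0,0,0,0],
    [0,0,0,0,0,0],
  ],
  jaw=-1,
  newtons=25,
)

```text
time_s: 9.8
position: [0.397, -0.0972, 0.0227]
ee_rot: [-0.049, 0.999, 0.0, 0.0]
contact_force: [0.3, 0.4, -0.2]
grip_width: 0.0548
grasp_force: 0.0
```

carry_out(
  steps=[
    [0,0,0,0,0,0],
    [0,0,-0.005,0,0,0],
    [0,0,-0.01,0,0,0],
  ],
)

```text
time_s: 10.1
position: [0.3961, -0.0973, 0.0303]
ee_rot: [-0.049, 0.999, 0.0, -0.001]
contact_force: [-0.8, 0.1, -5.1]
grip_width: 0.0524
grasp_force: 25.0
```

```bash
python3 st.py
```

```text
10.1 p [ 0.3961 -0.0973  0.0303] yaw 185.6 F [-0.8  0.1 -5.1] M [0.02 0.11 0.05] w 0.0524 g 25.0 q [-0.49 -0.01  0.67  2.25  0.01  0.9   1.84]
```

carry_out(
  steps=[
    [-0.001,0,-0.02,0,0,0],
    [-0.001,0,-0.04,0,0,0],
    [-0.001,0,-0.06,0,0,0],
    [-0.001,0,-0.08,0,0,0],
    [-0.001,0,-0.1,0,0,0],
  ],
  newtons=35,
)

```text
time_s: 10.6
position: [0.3971, -0.0972, 0.111]
ee_rot: [-0.049, 0.999, 0.0, -0.0]
contact_force: [0.1, 0.7, -4.5]
grip_width: 0.052
grasp_force: 35.0
```

```bash
python3 st.py;  python3 - <<'E'
from h import *
im,K,T=snap("top","t4.png"); im2,K2,T2=snap("scene","s4.png")
a=cv2.resize(im[140:260,160:365,::-1],(615,360))
b=cv2.resize(im2[130:310,170:345,::-1],None,fx=3.4,fy=3.4,interpolation=cv2.INTER_CUBIC)
print(b.shape)
c=np.zeros((600,800,3),np.uint8); a=cv2.resize(im[135:255,165:345,::-1],(400,267),interpolation=cv2.INTER_CUBIC); b=cv2.resize(im2[130:310,170:345,::-1],(400,411),interpolation=cv2.INTER_CUBIC)
c[:267,:400]=a;c[:411,400:]=b;cv2.imwrite("pics/ab4.png",c[:420])
E
```

```text
10.6 p [ 0.3971 -0.0972  0.111 ] yaw 185.6 F [ 0.1  0.7 -4.5] M [0.05 0.01 0.05] w 0.052 g 35.0 q [-0.49 -0.16  0.63  2.17  0.1   1.11  1.75]
(612, 595, 3)
```

View pics/ab4.png

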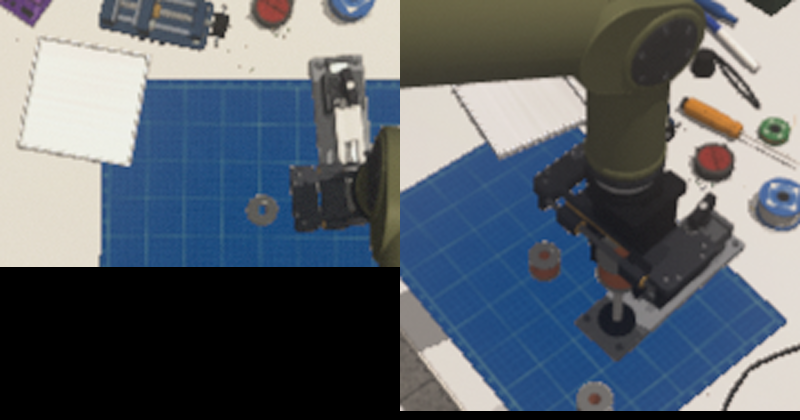

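The spool is gripped upright and off the spindle (scene crop (615,275), bare spindle and boss at (617,310)). The keeper is still back. Tray corners in the top crop are (42,38), (149,57), (131,165), (18,147).

```bash
python3 - <<'E'
from h import *
im,K,T=load("top0.png");im2,K2,T2=load("scene0.png")
# segment tray: bright blob near
def corners(im,box):
    g=cv2.cvtColor(im,cv2.COLOR_RGB2HSV);x0,y0,x1,y1=box
    return g[y0:y1,x0:x1]
P=[(42,38),(149,57),(131,165),(18,147)]
pt=[(165+x/2.222-.3,135+y/2.225-.3) for x,y in P]
C=np.array([atz(K,T,p,.011) for p in pt]);print(C.round(3),C.mean(0).round(4)); print([np.linalg.norm(C[i]-C[i-1]).round(3) for i in range(4)])
S=[(229,153),(256,179),(221,197),(193,167)]
for h in (.0,.011,.02): print(h,np.mean([atz(K2,T2,s,h) for s in S],0).round(4))
print(tri([(K,T,np.mean(pt,0)),(K2,T2,np.mean(S,0))]))
c=C.mean(0)
print("lift",rel([.45,-.05,.13],np.deg2rad(185.6)))
print("tray",rel([c[0],c[1],.12],np.deg2rad(185.6)),rel([c[0],c[1],.12],np.deg2rad(225)))
E
```

```text
[[0.605 0.31  0.011]
 [0.582 0.167 0.011]
 [0.438 0.189 0.011]
 [0.46  0.337 0.011]] [0.5212 0.2507 0.011 ]
[np.float64(0.148), np.float64(0.144), np.float64(0.145), np.float64(0.15)]
0.0 [0.5323 0.261  0.    ]
0.011 [0.5266 0.2525 0.011 ]
0.02 [0.5219 0.2455 0.02  ]
(array([0.52238088, 0.2494723 , 0.0134041 ]), [np.float64(0.0021187259107320598), np.float64(0.002118725910731993)])
lift [-0.0692  0.0527 -0.0219  0.0001  0.0026 -0.0002]
tray [-1.943e-01  4.182e-01 -8.800e-03  1.000e-04  2.600e-03 -2.000e-04] [-0.1943  0.4182 -0.0088 -0.0008  0.0025 -0.438 ]
```

carry_out(
  steps=[
    [-0.01,0.025,-0.005,0,0,0],
    [-0.03,0.065,-0.01,0,0,0],
    [-0.05,0.108,-0.01,0,0,0],
    [-0.07,0.151,-0.01,0,0,0],
    [-0.09,0.194,-0.01,0,0,0],
  ],
)

```text
time_s: 11.2
position: [0.4538, 0.0655, 0.1174]
ee_rot: [-0.049, 0.999, -0.0, -0.001]
contact_force: [0.5, -1.1, -3.2]
grip_width: 0.0524
grasp_force: 35.0
```

carry_out(
  steps=[
    [-0.02,0.043,0,0,0,0],
    [-0.04,0.086,0,0,0,0],
    [-0.06,0.129,0,0,0,0],
    [-0.082,0.175,0,0,0,0],
    [-0.098,0.211,0,0,0,0],
  ],
)

```text
time_s: 11.7
position: [0.5155, 0.2423, 0.1168]
ee_rot: [-0.05, 0.999, -0.0, -0.001]
contact_force: [0.6, -1.2, -2.9]
grip_width: 0.0518
grasp_force: 35.0
```

carry_out(
  steps=[
    [-0.005,0.012,0.01,0,0,0],
    [-0.005,0.012,0.02,0,0,0],
    [-0.005,0.012,0.04,0,0,0],
    [-0.005,0.012,0.06,0,0,0],
    [-0.005,0.012,0.06,0,0,0],
  ],
)

```text
time_s: 12.2
position: [0.5162, 0.2463, 0.067]
ee_rot: [-0.048, 0.999, -0.002, -0.003]
contact_force: [-0.4, -1.1, -3.9]
grip_width: 0.0519
grasp_force: 35.0
```

```bash
python3 st.py;  python3 - <<'E'
from h import *
im,K,T=snap("wrist","w5.png"); im2,K2,T2=snap("scene","s5.png"); im3,_,_=snap("top","t5.png")
c=np.zeros((600,800,3),np.uint8)
c[:300,:400]=cv2.resize(im[:,:,::-1],(400,300)); c[:400,400:]=cv2.resize(im2[90:250,150:310,::-1],(400,400),interpolation=cv2.INTER_CUBIC); c[300:,:400]=cv2.resize(im3[130:280,160:360,::-1],(400,300),interpolation=cv2.INTER_CUBIC)
cv2.imwrite("pics/m5.png",c)
E
```

```text
12.2 p [0.5162 0.2463 0.067 ] yaw 185.5 F [-0.4 -1.1 -3.9] M [-0.01  0.06 -0.03] w 0.0519 g 35.0 q [-0.78  0.3   0.33  1.83 -0.11  1.04  1.26]
```

View pics/m5.png

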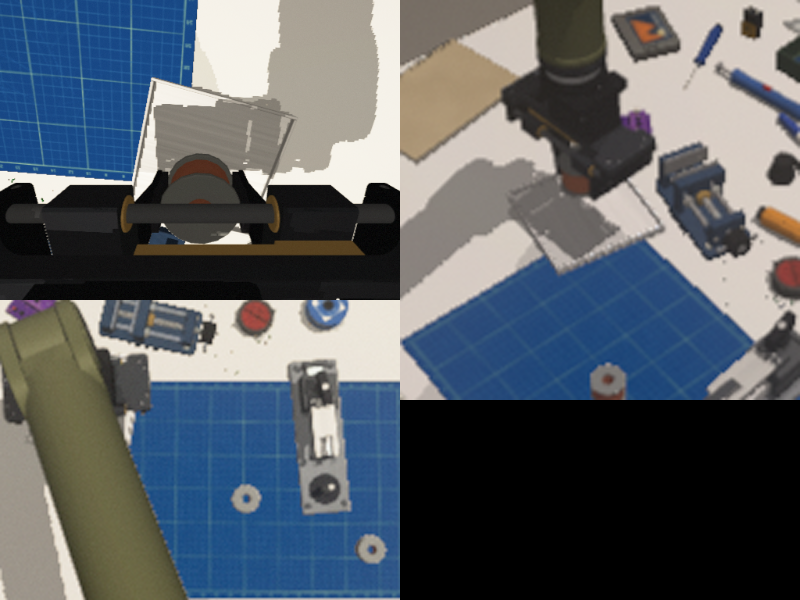

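The spool is upright over the tray (wrist (200,195), tray corners (152,80), (297,118)). The keeper is back and the bystanders are untouched. Going down slowly.

carry_out(
  steps=[
    [-0.006,0.004,0.02,0,0,0],
    [-0.006,0.004,0.04,0,0,0],
    [-0.006,0.004,0.055,0,0,0],
    [-0.006,0.004,0.067,0,0,0],
    [-0.006,0.004,0.067,0,0,0],
  ],
)

```text
time_s: 12.85
position: [0.5224, 0.2528, 0.0158]
ee_rot: [-0.049, 0.999, -0.001, -0.001]
contact_force: [-0.9, -0.1, -3.1]
grip_width: 0.0522
grasp_force: 35.0
```

```bash
python3 st.py
```

```text
12.85 p [0.5224 0.2528 0.0158] yaw 185.6 F [-0.9 -0.1 -3.1] M [-0.04  0.1  -0.02] w 0.0522 g 35.0 q [-0.76  0.37  0.32  1.85 -0.14  0.94  1.28]
```

carry_out(
  steps=[
    [0,0,0.003,0,0,0],
    [0,0,0.006,0,0,0],
    [0,0,0.009,0,0,0],
    [0,0,0.012,0,0,0],
    [0,0,0.012,0,0,0],
  ],
)

```text
time_s: 13.35
position: [0.5231, 0.2534, 0.007]
ee_rot: [-0.049, 0.999, -0.0, -0.0]
contact_force: [0.9, 0.2, -2.9]
grip_width: 0.0519
grasp_force: 35.0
```

```bash
python3 st.py
```

```text
13.35 p [0.5231 0.2534 0.007 ] yaw 185.6 F [ 0.9  0.2 -2.9] M [0.01 0.06 0.04] w 0.0519 g 35.0 q [-0.76  0.39  0.31  1.85 -0.15  0.93  1.29]
```

carry_out(
  steps=[
    [0,0,0.001,0,0,0],
    [0,0,0.002,0,0,0],
    [0,0,0.003,0,0,0],
    [0,0,0.004,0,0,0],
    [0,0,0.004,0,0,0],
  ],
)

```text
time_s: 13.85
position: [0.5235, 0.2536, 0.0062]
ee_rot: [-0.049, 0.999, 0.0, -0.0]
contact_force: [-5.8, -2.9, 11.3]
grip_width: 0.0524
grasp_force: 42.4
```

```bash
python3 st.py
```

```text
13.85 p [0.5235 0.2536 0.0062] yaw 185.6 F [-5.8 -2.9 11.3] M [-0.62  1.26  0.01] w 0.0524 g 42.4 q [-0.76  0.39  0.31  1.85 -0.15  0.92  1.29]
```

It has touched the floor. I'll ease the push, release and rise.

carry_out(
  steps=[
    [0,0,-0.0025,0,0,0],
    [0,0,-0.0025,0,0,0],
  ],
)

```text
time_s: 14.05
position: [0.5237, 0.2537, 0.0064]
ee_rot: [-0.049, 0.999, 0.0, 0.001]
contact_force: [-0.2, -0.4, -3.1]
grip_width: 0.0521
grasp_force: 35.0
```

carry_out(
  steps=[
    [0,0,0,0,0,0],
    [0,0,0,0,0,0],
    [0,0,0,0,0,0],
    [0,0,0,0,0,0],
    [0,0,0,0,0,0],
  ],
  jaw=0.75,
)

```text
time_s: 14.55
position: [0.5236, 0.2537, 0.0063]
ee_rot: [-0.049, 0.999, 0.0, 0.0]
contact_force: [0.1, 0.9, 1.6]
grip_width: 0.0749
grasp_force: 0.5
```

```bash
python3 st.py
```

```text
14.55 p [0.5236 0.2537 0.0063] yaw 185.6 F [0.1 0.9 1.6] M [ 0.19  0.02 -0.03] w 0.0749 g 0.5 q [-0.76  0.39  0.31  1.85 -0.15  0.92  1.29]
```

carry_out(
  steps=[
    [0,0,-0.01,0,0,0],
    [0,0,-0.03,0,0,0],
    [0,0,-0.06,0,0,0],
    [0,0,-0.11,0,0,0],
    [0,0,-0.17,0,0,0],
  ],
)

```text
time_s: 15.05
position: [0.5224, 0.2526, 0.1434]
ee_rot: [-0.048, 0.999, -0.001, -0.001]
contact_force: [0.5, 1.1, 0.9]
grip_width: 0.0761
grasp_force: 0.0
```

carry_out(
  steps=[
    [0,0,-0.06,0,0,0],
    [0,0,-0.12,0,0,0],
    [0,0,-0.12,0,0,0],
  ],
)

```text
time_s: 15.35
position: [0.5272, 0.2547, 0.2478]
ee_rot: [-0.048, 0.999, 0.004, 0.007]
contact_force: [0.5, 0.3, 0.3]
grip_width: 0.0761
grasp_force: 0.0
```

```bash
python3 st.py;  python3 - <<'E'
from h import *
im,K,T=snap("wrist","w6.png"); im2,K2,T2=snap("scene","s6.png"); im3,_,_=snap("top","t6.png")
c=np.zeros((600,800,3),np.uint8)
c[:300,:400]=cv2.resize(im[:,:,::-1],(400,300)); c[:400,400:]=cv2.resize(im2[90:250,150:310,::-1],(400,400),interpolation=cv2.INTER_CUBIC); c[300:,:400]=cv2.resize(im3[130:280,160:360,::-1],(400,300),interpolation=cv2.INTER_CUBIC)
cv2.imwrite("pics/m6.png",c)
E
```

```text
15.35 p [0.5272 0.2547 0.2478] yaw 185.5 F [0.5 0.3 0.3] M [ 0.09 -0.04 -0.02] w 0.0761 g 0.0 q [-0.8   0.16  0.35  1.61 -0.06  1.37  1.22]
```

View pics/m6.png

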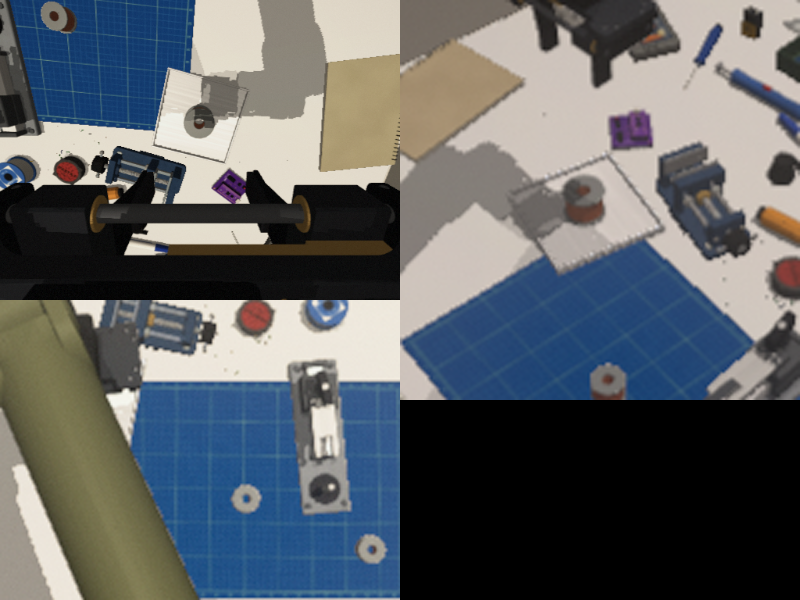

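The spool stands upright near the tray centre (wrist (200,122), scene crop (583,200)). The keeper is back (top crop, knob at (318,385)), the bystanders are in place and the arm is clear. Handing in.

```bash
python3 -c "
from h import *
print(finish_job())"
```

```text
the job is handed in; nothing more can be done
None
```

I handed the job in at about 15.5 s of the 69 s allowed: the clamp is free, the keeper is fully back, the spool stands upright near the tray centre, and the solder reel, paste tin and purple board are undisturbed. The hand-in returned no verdict.

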